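# Slide the rubbing stone along the rail into the corner pocket

## Task

Put the slim grey rubbing stone away in the corner pocket of the plywood board by pushing alone: first, while it is still clear of the pocket, push it sideways so that its long side lies flush along the aluminium rail, then slide it end-first along the rail into the pocket until it is fully home against the end stop and flush with the rail. Never lift it, tip it or take it between the fingers, and leave everything else where it stands.

Things in the scene. Friction and masses are not known exactly. Their poses are not given: they have to be found in the camera images.
- slide_board: Fixed plywood board, 200 x 400 x 12 mm (its x, y, z; its top is 12 mm above the table). Origin: centre of its underside. An aluminium rail runs along its whole far side, parallel to its y axis: 20 mm wide, 12 mm high above the board, its inner face at x = +70 mm. Both stones lie on the board on the -x side of the rail.
- stop_block: Brown wooden L-shaped stop block, 12 mm high, fixed against the rail near the board's +y end; axes parallel to the board's. Origin: inner corner of the pocket at the board's top, where the rail's face (plane x = 0) meets the end stop's face (plane y = 0, reaching to x = -58 mm). The pocket lies toward -x, -y of it. A stone fully home has its origin at x = -13, y = -34 mm, and 28 mm of it stand out of the mouth.
- pocket_mouth (a point): Middle of the pocket's mouth at the board's top, 40 mm before the end stop and 15 mm from the rail. The pocket is a slot 30 mm wide and 40 mm deep between the rail and a parallel wooden cheek (28 mm wide, 12 mm high), open toward -y; the cheek's end is pointed: it bevels outward over a further 9 mm before the mouth.
- rubbing_stone: Grey abrasive rubbing stone, a loose plain block 26 x 68 x 22 mm (its x, y, z: long axis y, 22 mm high) of about 85 g, lying on the board. Origin: centre of its underside. Its centre starts 75 to 100 mm off the rail's inner face, its long axis within 0.35 rad of the rail's direction, at least 110 mm before the end stop.
- stone_sample: Bystander: loose sandy-coloured stone sample, a rough block 37 x 51 x 22 mm, also lying on the board, 75 to 100 mm off the rail, nearer to or farther from the pocket than the rubbing stone (they change places). Origin: centre of its underside. Not to be disturbed.
- chalk_jar: Bystander: loose white jar with a black lid, diameter 44 mm, 60 mm high, on the table just right of the board. Origin: centre of its underside.
- wedge: Bystander: loose beech wedge, 32 x 85 x 20 mm, lying on the table left of the board, long axis y. Origin: centre of its underside.
Mind the look-alikes: they are no part of the job. What is shaped like the rubbing_stone but yellow is not meant.

How it is judged:
By the outcome, as a careful person would: the job done as asked, in the order asked, and still so for the second after the job is handed in, with the robot touching nothing.
It also fails if it takes over 54 s, if anything falls off the work surface, if the arm or the gripper's body presses on something with over 40 N, if the wrist force passes 120 N, or if a joint passes its speed limit or range.

## Robot

A 6-joint arm with a two-finger parallel gripper is mounted at the origin on the work surface; the furniture and walls round the work are solid. World frame = base frame: x ahead of the robot, y to its left, z up, the work surface at z = 0. Lengths are in mm, angles in degrees, forces in N, time in s.
With the tool pointing down it reaches from about 350 to 850 mm from the base axis. Payload 8.1 kg.
Tool frame: the origin (TCP) lies midway between the tips of the shut fingers; the grasp point (between the pads) lies 19 mm behind it; z points along the fingers, y is the line along which they close (so a half turn about z gives the same grasp; the last joint's range is limited). The gripper opens to 85 mm and grips with 20 to 120 N. Pads are 22 mm wide; open, the fingers measure 114 mm over their backs; the gripper's body (76 mm by 85 mm) begins 54 mm behind the grasp point. The pads swing forward as they close: fully open they stand 13 mm farther back than shut.
Start: joints at [-69.007, 7.471, 85.268, -0, 87.261, -4.893], TCP at [261.971, -539.793, 231.292] pointing down, gripper open.
Joint ranges: [-169.43, 169.43], [-51.17, 129.36], [1.28, 143.12], [-76.62, 256.62], [0, 156.53], [-152.29, 152.29]. Speed limits (degrees/s): [136.94, 136.94, 159.86, 180, 180, 180].

## Interface

Orientations are given as [roll, pitch, yaw] about the fixed x, y, z axes, in that order (R = Rz(yaw) Ry(pitch) Rx(roll)).
In Python, from bench import r gives the robot as it stands. The module is installed in compiled form; this text tells all that it offers.
- The arm moves only by the tool jog_arm, never from a script. Its argument "rows" is a list of rows, each a list of 2 entries, a list of its own where there are three numbers: the shift along the tool's x, y, z in mm, then the turn, a rotation vector about the tool's x, y, z in rad. A call has 1 to 10 rows; each row is the pose to reach, as a shift and turn from the pose commanded when the call began, along the tool's axes at that moment; what a row does not reach only later rows make up. A row lasts 1/10 s, in which the tool goes at most 50 mm and 8.59 degrees, less where a joint would pass 70% of its speed; a pose out of reach is approached as far as the arm can. A call with a gripper value outside its range is refused whole. "grip" is the finger opening in mm, from 0 to 85.4, set as the call begins (left out, the last holds). The fingers move at their own pace and stop on an object; "force" is the grip in N (left out, the last holds). Time passes only in rows, so rows that repeat a pose let the fingers close. It gives the time, the measured TCP pose, the force, the opening and the grip force at its end, in the units of the state.
- r.sense(): the state, without advancing time (a new reading comes with each control period).
- r.snapshot(name): name is "side" or "top" or "wrist"; returns (picture, depth): 400x640x3 uint8, blue, green, red; 400x640 float32, mm along the optical axis (not along the pixel's ray), 0 where there is no reading.
- r.camera_params(name): a dict with "fx", "fy", "cx", "cy" (pixels), "pose" (4x4, takes a point from camera to world coordinates); the wrist camera has in their place "tool_from_camera" (4x4, takes a point from camera to tool coordinates, whose origin is the TCP and whose axes are the flange's). Camera axes: x right, y down, z forward; pixel columns grow to the right and rows downward; lengths in mm; the calibration is good to about 2 mm. A picture is of the moment at which its call begins: read the wrist's pose just before it. camera_params takes no time and is no camera call.
- r.hand_in(): hands the job in; it is judged then, once.
The state is a dict: "time": time; "joint_pos": joint angles; "qd": joint speeds; "joint_efforts": joint torques, N m; "tool_pos": TCP position; "tcp_rot": TCP orientation; "ft_force": force on the tool from outside, world axes, zero at the start; "wrist_torque": the same for the moment, N m; "finger_gap": finger opening in mm; "grip_force": force on a finger pad.
Only numpy, scipy, OpenCV 4.12 (cv2) and the standard library are available. Lean on these libraries where they do the work, as an engineer would, in place of code of your own. Each camera call takes 0.05 s, during which the arm holds its last target. There are 200 camera calls.

## Working session

There is one attempt and no reset: what is moved stays moved. The work goes in short steps, Python scripts to look and compute and a tool call to move; the robot and the scene stay as the last step left them, time stands still between calls to the robot, and variables do not carry over. Pictures are saved under pics/ and viewed, at most 10 in all, crops included, and the job is handed in when it is done.

Besides the shell and the picture viewer there is one more tool, called after "Request:" by a JSON object that holds its "api" and its "payload", one argument or row to a line. jog_arm: Moves the arm, as the interface text tells. Its arguments: {"type":"object","properties":{"rows":{"type":"array"},"grip":{"type":"number"},"force":{"type":"number"}},"required":["rows"]}

```bash
mkdir -p pics; cat > h.py <<'E'
import numpy as np, cv2
from bench import r
def snap(n,f):
    s=r.sense(); p,d=r.snapshot(n); cv2.imwrite('pics/'+f+'.png',p); np.save('pics/'+f+'.npy',d); return s,p,d
def pts(n,d,uv):
    c=r.camera_params(n); P=c['pose']; o=[]
    for u,v in uv:
        z=np.median(d[v-1:v+2,u-1:u+2]); o.append((P@[(u-c['cx'])/c['fx']*z,(v-c['cy'])/c['fy']*z,z,1])[:3])
    return np.array(o)
def plane(n,uv,h):
    c=r.camera_params(n); P=c['pose']; o=[]
    for u,v in uv:
        k=P[:3,:3]@[(u-c['cx'])/c['fx'],(v-c['cy'])/c['fy'],1]; o.append(P[:3,3]+k*(h-P[2,3])/k[2])
    return np.array(o)
E
python3 - <<'E'
from h import *
s,p,d=snap('top','t0'); print(s); print(r.camera_params('top'))
E
```

```text
{'time': 0.0, 'joint_pos': array([-6.90071248e+01,  7.51648360e+00,  8.53292122e+01, -7.75411745e-05,
        8.72645329e+01, -4.89277748e+00]), 'qd': array([-0.05222673, -0.02365021, -0.06399353,  0.03438292,  0.03653085,
        0.02963504]), 'joint_efforts': array([ 1.28803309e-03, -5.69404364e+01, -5.00545156e+01, -4.84017050e-05,
        1.48191716e-02,  3.19157232e-05]), 'tool_pos': array([ 261.76349008, -539.255902  ,  230.2307721 ]), 'tcp_rot': array([-1.79890166e+02, -9.32439039e-03,  2.58856475e+01]), 'ft_force': array([-0.46003837, -0.38261219,  0.84003802]), 'wrist_torque': array([ 0.01545517, -0.00297363,  0.00377783]), 'grip_force': 0.0, 'finger_gap': 85.3960895160092}
{'fx': 488.9238434233717, 'fy': 488.9238434233717, 'cx': 325.05664652525394, 'cy': 203.1834836836232, 'pose': array([[-1.98842855e-02, -9.85226261e-01,  1.70099471e-01,
         3.10764752e+02],
       [-9.99801853e-01,  1.97531867e-02, -2.46318951e-03,
         1.39132176e+01],
       [-9.33207626e-04, -1.70114745e-01, -9.85423819e-01,
         1.33141397e+03],
       [ 0.00000000e+00,  0.00000000e+00,  0.00000000e+00,
         1.00000000e+00]])}
```

View pics/t0.png

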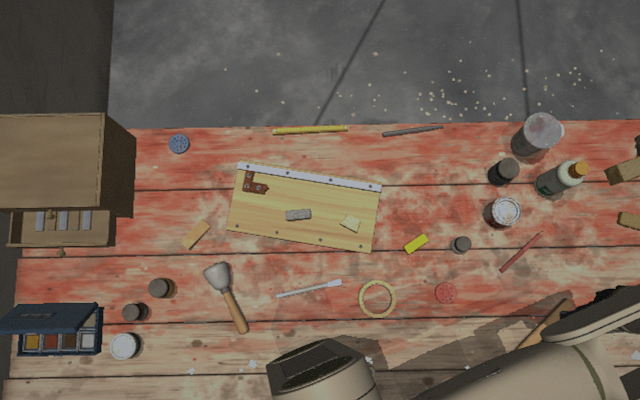

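The board spans about (238,163)–(381,252), with the rail along its upper edge and the brown L pocket at (255,182). The grey stone is at (299,214), the sample at (350,223) and the yellow look-alike at (416,243). I'll enlarge the board next.

```bash
python3 - <<'E'
from h import *
p=cv2.imread('pics/t0.png')[155:260,220:390]
cv2.imwrite('pics/t0c.png',cv2.resize(p,None,fx=4.7,fy=4.7,interpolation=cv2.INTER_CUBIC))
E
```

```text
(no output)
```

View pics/t0c.png

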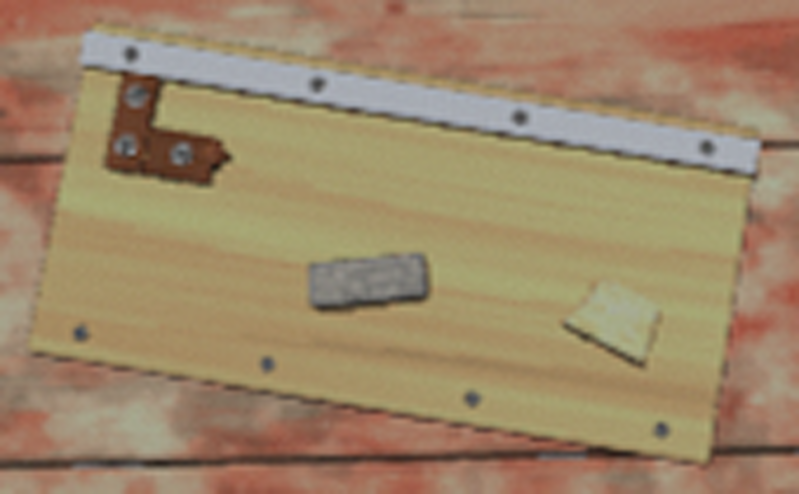

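The crop shows the rail's inner edge running (85,66)→(755,175) and the end stop's inner face running (159,80)→(150,128). The stone's top corners are at about (309,262), (424,253), (429,292) and (314,303). The sample is at (612,322).

```bash
cat > c.py <<'E'
from h import *
f=lambda a:np.array(a)/4.7+[220,155]-0.4
R=plane('top',f([(85,66),(755,175)]),24)
E_=plane('top',f([(159,80),(150,128)]),24)
S=plane('top',f([(309,262),(424,253),(429,292),(314,303)]),34)
M=plane('top',f([(612,283),(660,312),(643,362),(563,322)]),30)
B=plane('top',f([(32,352),(710,460)]),12)
y=(R[0]-R[1])[:2]; print('rail len',np.hypot(*y)); y/=np.hypot(*y); x=np.array([y[1],-y[0]])
print('yaw',np.degrees(np.arctan2(-y[0],y[1])), 'x,y axes',x,y)
e=E_[0,:2]; c=R[0,:2]+y*((e-R[0,:2])@y); print('corner',c)
to=lambda P:np.c_[(P[:,:2]-c)@x,(P[:,:2]-c)@y].round(1)
for n,P in zip('RESMB',(R,E_,S,M,B)): print(n,P.round(1).tolist(),to(P).tolist())
E
python3 c.py; python3 -c "
from h import *
d=np.load('pics/t0.npy');print(pts('top',d,[(299,214),(320,178),(310,195),(250,190),(350,221),(300,235)]))"
```

```text
rail len 395.7633768886886
yaw -10.591702699199889 x,y axes [ 0.98296198 -0.183809  ] [0.183809   0.98296198]
corner [629.40949195 205.23160426]
R [[637.5, 248.7, 24.0], [564.8, -140.3, 24.0]] [[-0.0, 44.3], [-0.0, -351.5]]
E [[628.3, 205.4, 24.0], [599.7, 210.5, 24.0]] [[-1.2, -0.0], [-30.2, -0.2]]
S [[517.3, 117.7, 34.0], [521.2, 51.9, 34.0], [498.7, 49.4, 34.0], [493.6, 115.0, 34.0]] [[-94.1, -106.6], [-78.2, -170.6], [-99.9, -177.2], [-116.9, -113.6]]
M [[502.3, -55.3, 30.0], [485.1, -82.2, 30.0], [456.6, -71.6, 30.0], [480.4, -26.7, 30.0]] [[-77.0, -279.4], [-89.1, -309.1], [-119.0, -303.9], [-103.8, -255.4]]
B [[471.4, 279.7, 12.0], [401.5, -109.4, 12.0]] [[-169.0, 44.2], [-166.2, -351.2]]
[[506.1572763   80.96640507  37.45095312]
 [606.60934212  23.09390111  24.31430466]
 [562.19275766  51.5135608   11.77186828]
 [577.0977078  214.59550113  23.61436395]
 [485.36973612 -55.24294265  31.31983609]
 [452.4094432   80.17932633  12.40196022]]
```

```bash
cat > go.py <<'E'
import sys
from h import *
from scipy.spatial.transform import Rotation as Ro
c=np.array([629.4,205.2]); YAW=-10.6
a=np.radians(YAW); x=np.array([np.cos(a),np.sin(a)]); y=np.array([-np.sin(a),np.cos(a)])
s=r.sense(); R0=Ro.from_euler('xyz',s['tcp_rot'],degrees=True)
p=s['tool_pos']; q=p[:2]-c
print('t',s['time'],'rail frame',(q@x).round(1),(q@y).round(1),p[2].round(1),'rot',s['tcp_rot'].round(2),'F',s['ft_force'].round(1),'gap',s['finger_gap'].round(1))
if len(sys.argv)>3:
    X,Y,Z=map(float,sys.argv[1:4]); t=np.r_[c+X*x+Y*y,Z]
    Rt=Ro.from_euler('xyz',[180,0,YAW],degrees=True)
    print('shift',R0.inv().apply(t-p).round(1),'turn',(R0.inv()*Rt).as_rotvec().round(4))
E
python3 go.py -145 -142 120
```

```text
Traceback (most recent call last):
  File "go.py", line 8, in <module>
    print('t',s['time'],'rail frame',(q@x).round(1),(q@y).round(1),p[2].round(1),'rot',s['tcp_rot'].round(2),'F',s['ft_force'].round(1),'gap',s['finger_gap'].round(1))
                                                                                                                                              ^^^^^^^^^^^^^^^^^^^^^
AttributeError: 'float' object has no attribute 'round'
```

```bash
sed -i "s/s\['finger_gap'\].round(1)/round(s['finger_gap'],1)/" go.py; python3 go.py -145 -142 120
```

```text
t 0.05 rail frame -224.4 -799.4 230.2 rot [-1.7989e+02 -1.0000e-02  2.5890e+01] F [0.3 0.5 0.1] gap 85.4
shift [ 454.7 -481.1  111.2] turn [-1.800e-03  4.000e-04  6.368e-01]
```

Request:
{"api": "jog_arm", "payload": {
  "rows": [
    [[455,-481,60],[0,0,0.637]],
    [[455,-481,60],[0,0,0.637]],
    [[455,-481,60],[0,0,0.637]],
    [[455,-481,60],[0,0,0.637]],
    [[455,-481,60],[0,0,0.637]],
    [[455,-481,60],[0,0,0.637]],
    [[455,-481,60],[0,0,0.637]],
    [[455,-481,60],[0,0,0.637]],
    [[455,-481,60],[0,0,0.637]],
    [[455,-481,60],[0,0,0.637]]
  ],
  "grip": 40
}}

```text
time: 1.05
tool_pos: [411.1, -65.3, 186.0]
tcp_rot: [-180.0, 0.0, -10.6]
ft_force: [0.5, -0.0, -0.4]
finger_gap: 39.9
grip_force: 0.0
```

```bash
python3 go.py -145 -142 170
```

```text
t 1.05 rail frame -164.9 -306.1 186.0 rot [-180.      0.    -10.63] F [ 0.5 -0.  -0.4] gap 39.9
shift [  19.8 -164.1   16. ] turn [-0.      0.     -0.0005]
```

Request:
{"api": "jog_arm", "payload": {
  "rows": [
    [[20,-164,16],[0,0,0]],
    [[20,-164,16],[0,0,0]],
    [[20,-164,16],[0,0,0]],
    [[20,-164,16],[0,0,0]],
    [[20,-164,16],[0,0,0]],
    [[20,-164,16],[0,0,0]],
    [[20,-164,16],[0,0,0]],
    [[20,-164,16],[0,0,0]]
  ]
}}

```text
time: 1.85
tool_pos: [461.0, 89.1, 170.5]
tcp_rot: [180.0, -0.0, -10.7]
ft_force: [0.4, 0.3, -0.7]
finger_gap: 40.2
grip_force: 0.0
```

```bash
python3 go.py -145 -142 100; python3 - <<'E'
from h import *
s,p,d=snap('wrist','w0'); print(s['tool_pos'],r.camera_params('wrist'))
E
```

```text
t 1.85 rail frame -144.2 -145.1 170.5 rot [ 1.800e+02 -1.000e-02 -1.072e+01] F [ 0.4  0.3 -0.7] gap 40.2
shift [-0.8 -3.1 70.5] turn [ 0.0001 -0.0002 -0.002 ]
[460.98882714  89.05456931 170.53433605] {'fx': 360.28893087707945, 'fy': 360.28893087707945, 'cx': 319.31640095433414, 'cy': 201.38785779806008, 'tool_from_camera': array([[ 8.77325074e-04, -9.46124521e-01, -3.23801824e-01,
         8.39371929e+01],
       [ 9.99999476e-01,  1.00076969e-03, -2.14724322e-04,
        -1.67443168e+00],
       [ 5.27206997e-04, -3.23801466e-01,  9.46124903e-01,
        -1.42318317e+02],
       [ 0.00000000e+00,  0.00000000e+00,  0.00000000e+00,
         1.00000000e+00]])}
```

View pics/w0.png

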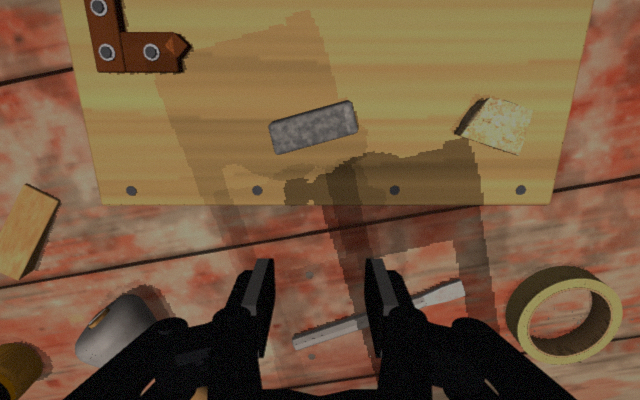

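In the wrist view the stone is centred at about (313,127), with top corners (269,124), (350,101), (356,127) and (276,149). The brown stop's tip is at (188,46), and the path from the fingers (262,262) and (377,262) to the stone is clear.

```bash
python3 - <<'E'
from h import *
from scipy.spatial.transform import Rotation as Ro
c=r.camera_params('wrist'); s=r.sense()
T=np.eye(4);T[:3,:3]=Ro.from_euler('xyz',s['tcp_rot'],degrees=True).as_matrix();T[:3,3]=s['tool_pos']
P=T@c['tool_from_camera']
a=np.radians(-10.6);x=np.array([np.cos(a),np.sin(a)]);y=np.array([-np.sin(a),np.cos(a)])
for h,uv in ((34,[(269,124),(350,101),(356,127),(276,149)]),(24,[(188,46),(99,71),(120,32)]),(12,[(102,205),(551,205)])):
    for u,v in uv:
        k=P[:3,:3]@[(u-c['cx'])/c['fx'],(v-c['cy'])/c['fy'],1]; w=P[:3,3]+k*(h-P[2,3])/k[2]; q=w[:2]-[629.4,205.2]
        print(h,(q@x).round(1),(q@y).round(1))
E
```

```text
34 -93.2 -105.0
34 -76.3 -166.3
34 -95.5 -171.4
34 -112.4 -109.6
24 -37.6 -46.4
24 -54.9 22.8
24 -28.1 2.1
12 -166.3 49.3
12 -166.7 -348.4
```

Request:
{"api": "jog_arm", "payload": {
  "rows": [
    [[1,-5,50],[0,0,0]],
    [[1,-5,100],[0,0,0]],
    [[1,-5,140],[0,0,0]],
    [[1,-5,154],[0,0,0]],
    [[1,-5,154],[0,0,0]],
    [[1,-5,154],[0,0,0]],
    [[1,-5,154],[0,0,0]]
  ]
}}

```text
time: 2.6
tool_pos: [465.4, 95.0, 19.2]
tcp_rot: [-179.9, -0.3, -10.6]
ft_force: [-0.5, 0.6, 0.4]
finger_gap: 39.7
grip_force: 0.0
```

```bash
python3 go.py -37 -140 16
```

```text
t 2.6 rail frame -140.9 -138.5 19.2 rot [-179.93   -0.26  -10.63] F [-0.5  0.6  0.4] gap 39.7
shift [103.9   1.5   3.7] turn [-0.0013 -0.0045 -0.0005]
```

Request:
{"api": "jog_arm", "payload": {
  "rows": [
    [[6,0,0],[0,0,0]],
    [[12,0,0],[0,0,0]],
    [[18,0,0],[0,0,0]],
    [[24,0,0],[0,0,0]],
    [[30,0,0],[0,0,0]],
    [[36,0,0],[0,0,0]],
    [[42,0,0],[0,0,0]],
    [[48,0,0],[0,0,0]],
    [[54,0,0],[0,0,0]],
    [[54,0,0],[0,0,0]]
  ]
}}

```text
time: 3.6
tool_pos: [517.1, 84.7, 16.6]
tcp_rot: [-180.0, -0.1, -10.6]
ft_force: [-0.4, -0.4, 0.8]
finger_gap: 40.2
grip_force: 0.0
```

```bash
python3 go.py -37 -140 16;  python3 - <<'E'
from h import *
snap('wrist','w1')
E
```

```text
t 3.6 rail frame -88.3 -139.1 16.6 rot [-1.7999e+02 -5.0000e-02 -1.0630e+01] F [-0.4 -0.4  0.8] gap 40.2
shift [51.3  0.9  0.6] turn [-0.0001 -0.0009 -0.0005]
```

View pics/w1.png

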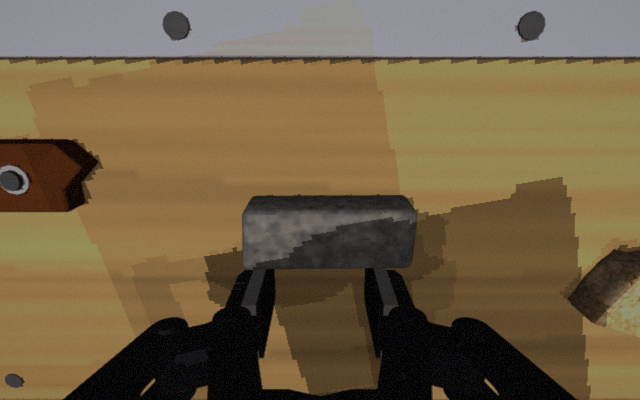

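The stone (243–415, 195–268) now lies flat on both fingertips and parallel to the rail edge at row 57, well clear of the stop's tip at (98,165). I'll keep pushing.

Request:
{"api": "jog_arm", "payload": {
  "rows": [
    [[5,0,0],[0,0,0]],
    [[10,0,0],[0,0,0]],
    [[15,0,0],[0,0,0]],
    [[20,0,0],[0,0,0]],
    [[25,0,0],[0,0,0]],
    [[30,0,0],[0,0,0]],
    [[35,0,0],[0,0,0]],
    [[40,0,0],[0,0,0]],
    [[44,0,0],[0,0,0]],
    [[44,0,0],[0,0,0]]
  ]
}}

```text
time: 4.65
tool_pos: [560.0, 76.7, 16.6]
tcp_rot: [-180.0, -0.0, -10.6]
ft_force: [0.1, -0.9, -0.5]
finger_gap: 39.9
grip_force: 0.0
```

Request:
{"api": "jog_arm", "payload": {
  "rows": [
    [[1,0,0],[0,0,0]],
    [[2,0,0],[0,0,0]],
    [[3,0,0],[0,0,0]],
    [[4,0,0],[0,0,0]],
    [[4,0,0],[0,0,0]]
  ]
}}

```text
time: 5.15
tool_pos: [563.3, 76.1, 16.4]
tcp_rot: [-180.0, -0.0, -10.6]
ft_force: [0.0, -0.1, -0.5]
finger_gap: 39.7
grip_force: 0.0
```

```bash
python3 go.py -37 -140 16
```

```text
t 5.15 rail frame -41.2 -139.0 16.4 rot [-1.800e+02 -1.000e-02 -1.061e+01] F [ 0.  -0.1 -0.5] gap 39.7
shift [4.2 1.  0.4] turn [-0.     -0.0002 -0.0003]
```

Request:
{"api": "jog_arm", "payload": {
  "rows": [
    [[1,0,0],[0,0,0]],
    [[2,0,0],[0,0,0]],
    [[3,0,0],[0,0,0]],
    [[3,0,0],[0,0,0]]
  ]
}}

```text
time: 5.55
tool_pos: [566.4, 75.5, 16.4]
tcp_rot: [-180.0, -0.0, -10.6]
ft_force: [0.1, 0.0, -0.6]
finger_gap: 40.5
grip_force: 0.0
```

Request:
{"api": "jog_arm", "payload": {
  "rows": [
    [[1,0,0],[0,0,0]],
    [[1,0,0],[0,0,0]]
  ]
}}

```text
time: 5.75
tool_pos: [567.3, 75.4, 16.4]
tcp_rot: [-180.0, -0.0, -10.6]
ft_force: [-0.6, 0.8, -0.0]
finger_gap: 40.0
grip_force: 0.2
```

```bash
python3 go.py -37 -140 16;  python3 - <<'E'
from h import *
snap('wrist','w2')
E
```

```text
t 5.75 rail frame -37.2 -139.1 16.4 rot [-1.800e+02 -1.000e-02 -1.061e+01] F [-0.6  0.8 -0. ] gap 40.0
shift [0.2 0.9 0.4] turn [-0.     -0.0001 -0.0002]
```

View pics/w2.png

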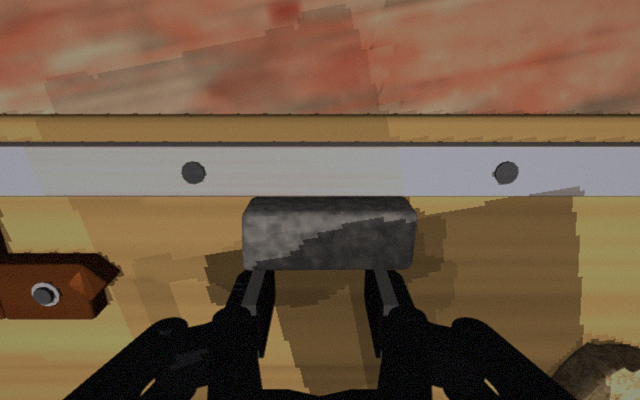

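The stone's far edge (row 196) meets the rail's inner edge (row 196). I'll press on in small steps until the force shows contact.

Request:
{"api": "jog_arm", "payload": {
  "rows": [
    [[0.5,0,0],[0,0,0]],
    [[1,0,0],[0,0,0]],
    [[1,0,0],[0,0,0]]
  ]
}}

```text
time: 6.1
tool_pos: [568.2, 75.2, 16.4]
tcp_rot: [-180.0, -0.0, -10.6]
ft_force: [-0.2, 0.2, 1.2]
finger_gap: 39.8
grip_force: 0.2
```

Request:
{"api": "jog_arm", "payload": {
  "rows": [
    [[0.5,0,0],[0,0,0]],
    [[1,0,0],[0,0,0]],
    [[1,0,0],[0,0,0]]
  ]
}}

```text
time: 6.4
tool_pos: [569.2, 75.0, 16.4]
tcp_rot: [-180.0, -0.0, -10.6]
ft_force: [-0.3, -0.9, -0.7]
finger_gap: 40.0
grip_force: 0.2
```

Request:
{"api": "jog_arm", "payload": {
  "rows": [
    [[0.5,0,0],[0,0,0]],
    [[1,0,0],[0,0,0]],
    [[1,0,0],[0,0,0]]
  ]
}}

```text
time: 6.7
tool_pos: [570.0, 74.9, 16.4]
tcp_rot: [-180.0, 0.0, -10.6]
ft_force: [-1.6, 1.3, 1.2]
finger_gap: 39.8
grip_force: 1.1
```

Request:
{"api": "jog_arm", "payload": {
  "rows": [
    [[0.5,0,0],[0,0,0]],
    [[1,0,0],[0,0,0]],
    [[1,0,0],[0,0,0]]
  ]
}}

```text
time: 7.0
tool_pos: [570.0, 74.9, 16.3]
tcp_rot: [180.0, 0.1, -10.6]
ft_force: [-8.2, 0.8, 7.0]
finger_gap: 40.0
grip_force: 4.0
```

Request:
{"api": "jog_arm", "payload": {
  "rows": [
    [[-10,0,0],[0,0,0]],
    [[-30,0,0],[0,0,0]],
    [[-30,0,0],[0,0,0]],
    [[-30,0,-35],[0,0,0]],
    [[-30,0,-70],[0,0,0]],
    [[-30,35,-70],[0,0,0]],
    [[-10,66,-70],[0,0,0]],
    [[22,66,-70],[0,0,0]],
    [[22,66,-70],[0,0,0]],
    [[22,66,-70],[0,0,0]]
  ]
}}

```text
time: 8.0
tool_pos: [581.0, 5.4, 86.2]
tcp_rot: [-180.0, -0.0, -10.7]
ft_force: [-0.1, 0.4, -0.0]
finger_gap: 39.7
grip_force: 0.0
```

Request:
{"api": "jog_arm", "payload": {
  "rows": [
    [[0,0,0],[0,0,0]],
    [[0,0,0],[0,0,0]],
    [[0,0,0],[0,0,0]]
  ],
  "grip": 0
}}

```text
time: 8.3
tool_pos: [580.2, 6.2, 86.6]
tcp_rot: [-180.0, -0.0, -10.6]
ft_force: [0.2, -0.0, -0.8]
finger_gap: 0.3
grip_force: 0.0
```

```bash
python3 go.py -12.5 -207 18;  python3 - <<'E'
from h import *
snap('wrist','w3')
E
```

```text
t 8.3 rail frame -11.8 -204.7 86.6 rot [-1.800e+02 -1.000e-02 -1.057e+01] F [ 0.2 -0.  -0.8] gap 0.3
shift [-0.7  2.3 68.6] turn [-0.     -0.0001  0.0005]
```

View pics/w3.png

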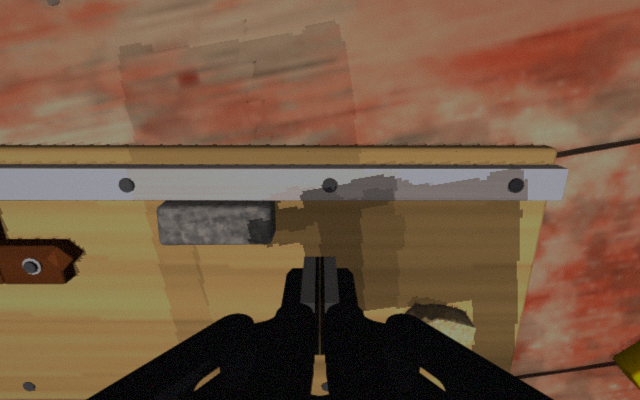

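The stone (158–275, 201–244) lies flush and parallel along the rail, well clear of the pocket tip at (85,255). The closed fingers (320,270) are just behind its rear end.

Request:
{"api": "jog_arm", "payload": {
  "rows": [
    [[-1.5,2,30],[0,0,0]],
    [[-1.5,2,55],[0,0,0]],
    [[-1.5,2,68],[0,0,0]],
    [[-1.5,2,68],[0,0,0]],
    [[-1.5,2,68],[0,0,0]]
  ]
}}

```text
time: 8.85
tool_pos: [579.0, 4.1, 19.1]
tcp_rot: [-180.0, -0.0, -10.6]
ft_force: [0.7, -0.1, -0.5]
finger_gap: -0.0
grip_force: 0.0
```

```bash
python3 go.py -13.5 -82.5 18
```

```text
t 8.85 rail frame -12.5 -206.9 19.1 rot [-1.80e+02 -2.00e-02 -1.06e+01] F [ 0.7 -0.1 -0.5] gap -0.0
shift [  -1.  -124.4    1.1] turn [-0.0001 -0.0004  0.    ]
```

Request:
{"api": "jog_arm", "payload": {
  "rows": [
    [[-1,-5,0],[0,0,0]],
    [[-1,-10,0],[0,0,0]],
    [[-1,-15,0],[0,0,0]],
    [[-1,-20,0],[0,0,0]],
    [[-1,-25,0],[0,0,0]],
    [[-1,-30,0],[0,0,0]],
    [[-1,-35,0],[0,0,0]],
    [[-1,-40,0],[0,0,0]],
    [[-1,-45,0],[0,0,0]],
    [[-1,-50,0],[0,0,0]]
  ]
}}

```text
time: 9.85
tool_pos: [587.0, 53.8, 18.4]
tcp_rot: [180.0, -0.0, -10.6]
ft_force: [0.1, -1.0, 1.1]
finger_gap: 0.3
grip_force: 0.9
```

```bash
python3 go.py -13.5 -82.5 18;  python3 - <<'E'
from h import *
snap('wrist','w4')
E
```

```text
t 9.85 rail frame -13.8 -156.7 18.4 rot [180.    -0.   -10.61] F [ 0.1 -1.   1.1] gap 0.3
shift [  0.3 -74.2   0.4] turn [ 0.     -0.     -0.0002]
```

View pics/w4.png

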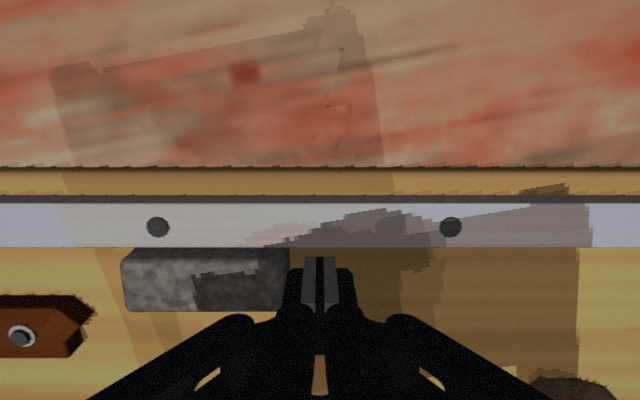

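The stone (122–290, 248–311) is still flush on the rail edge at row 247, and it passes inside the cheek tip at (95,312). I'll continue.

Request:
{"api": "jog_arm", "payload": {
  "rows": [
    [[0,-6,0],[0,0,0]],
    [[0,-12,0],[0,0,0]],
    [[0,-18,0],[0,0,0]],
    [[0,-24,0],[0,0,0]],
    [[0,-30,0],[0,0,0]],
    [[0,-36,0],[0,0,0]],
    [[0,-42,0],[0,0,0]],
    [[0,-48,0],[0,0,0]],
    [[0,-54,0],[0,0,0]],
    [[0,-60,0],[0,0,0]]
  ]
}}

```text
time: 10.9
tool_pos: [598.0, 112.9, 18.3]
tcp_rot: [-180.0, 0.0, -10.6]
ft_force: [-0.7, -0.2, -0.0]
finger_gap: 0.2
grip_force: 0.3
```

Request:
{"api": "jog_arm", "payload": {
  "rows": [
    [[0,-2,0],[0,0,0]],
    [[0,-4,0],[0,0,0]],
    [[0,-6,0],[0,0,0]],
    [[0,-8,0],[0,0,0]],
    [[0,-8,0],[0,0,0]]
  ]
}}

```text
time: 11.4
tool_pos: [599.5, 120.4, 18.4]
tcp_rot: [-180.0, -0.0, -10.6]
ft_force: [0.7, -0.2, 0.6]
finger_gap: 0.0
grip_force: 0.0
```

```bash
python3 go.py -13.5 -82.5 18;  python3 - <<'E'
from h import *
snap('wrist','w5')
E
```

```text
t 11.4 rail frame -13.8 -88.8 18.4 rot [-179.99   -0.    -10.61] F [ 0.7 -0.2  0.6] gap 0.0
shift [ 0.3 -6.3  0.4] turn [-0.0002 -0.0001 -0.0002]
```

View pics/w5.png

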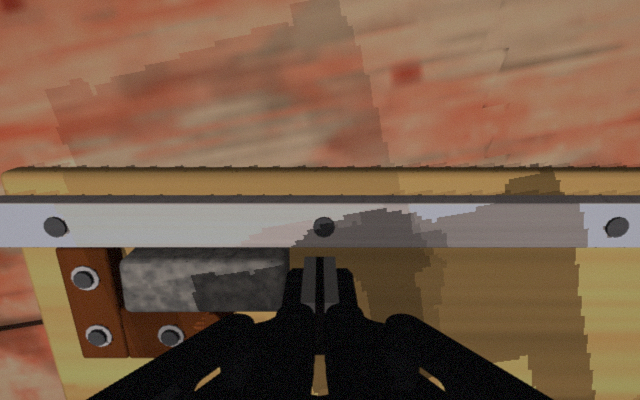

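The stone is in the pocket. Its front (col ~122) is almost at the stop, but there is no contact force yet.

Request:
{"api": "jog_arm", "payload": {
  "rows": [
    [[0,-1,0],[0,0,0]],
    [[0,-2,0],[0,0,0]],
    [[0,-3,0],[0,0,0]],
    [[0,-3,0],[0,0,0]]
  ]
}}

```text
time: 11.85
tool_pos: [600.0, 123.3, 18.4]
tcp_rot: [-180.0, -0.0, -10.6]
ft_force: [0.6, 0.1, 0.6]
finger_gap: -0.0
grip_force: 0.1
```

Request:
{"api": "jog_arm", "payload": {
  "rows": [
    [[0,-0.5,0],[0,0,0]],
    [[0,-1,0],[0,0,0]],
    [[0,-1,0],[0,0,0]]
  ]
}}

```text
time: 12.15
tool_pos: [600.2, 124.2, 18.4]
tcp_rot: [-180.0, -0.0, -10.6]
ft_force: [0.4, -0.5, 0.5]
finger_gap: -0.3
grip_force: 0.3
```

Request:
{"api": "jog_arm", "payload": {
  "rows": [
    [[0,-0.5,0],[0,0,0]],
    [[0,-1,0],[0,0,0]],
    [[0,-1,0],[0,0,0]]
  ]
}}

```text
time: 12.45
tool_pos: [600.4, 125.2, 18.4]
tcp_rot: [-180.0, -0.0, -10.6]
ft_force: [-0.2, -0.3, 1.2]
finger_gap: -0.1
grip_force: 0.3
```

Request:
{"api": "jog_arm", "payload": {
  "rows": [
    [[0,-0.5,0],[0,0,0]],
    [[0,-1,0],[0,0,0]],
    [[0,-1,0],[0,0,0]]
  ]
}}

```text
time: 12.75
tool_pos: [600.6, 126.2, 18.4]
tcp_rot: [-180.0, -0.0, -10.6]
ft_force: [-0.2, -0.3, 1.3]
finger_gap: 0.2
grip_force: 0.3
```

Request:
{"api": "jog_arm", "payload": {
  "rows": [
    [[0,-0.5,0],[0,0,0]],
    [[0,-1,0],[0,0,0]],
    [[0,-1,0],[0,0,0]]
  ]
}}

```text
time: 13.05
tool_pos: [600.8, 127.2, 18.4]
tcp_rot: [-180.0, -0.0, -10.6]
ft_force: [-0.8, -0.4, -0.7]
finger_gap: -0.2
grip_force: 0.3
```

Request:
{"api": "jog_arm", "payload": {
  "rows": [
    [[0,-0.5,0],[0,0,0]],
    [[0,-1,0],[0,0,0]],
    [[0,-1,0],[0,0,0]]
  ]
}}

```text
time: 13.35
tool_pos: [601.0, 128.2, 18.4]
tcp_rot: [-180.0, -0.0, -10.6]
ft_force: [-0.0, -0.5, 0.9]
finger_gap: -0.3
grip_force: 0.3
```

Request:
{"api": "jog_arm", "payload": {
  "rows": [
    [[0,-0.5,0],[0,0,0]],
    [[0,-1,0],[0,0,0]],
    [[0,-1,0],[0,0,0]]
  ]
}}

```text
time: 13.65
tool_pos: [601.1, 128.8, 18.4]
tcp_rot: [180.0, 0.0, -10.6]
ft_force: [-0.5, -3.3, 1.2]
finger_gap: 0.2
grip_force: 1.6
```

Request:
{"api": "jog_arm", "payload": {
  "rows": [
    [[0,-0.5,0],[0,0,0]],
    [[0,-1,0],[0,0,0]],
    [[0,-1,0],[0,0,0]]
  ]
}}

```text
time: 13.95
tool_pos: [601.1, 128.9, 18.4]
tcp_rot: [179.9, 0.0, -10.6]
ft_force: [-1.8, -8.1, 2.4]
finger_gap: -0.4
grip_force: 3.8
```

The force steps up, so the stone is home against the end stop. I'll back off and check that it is flush.

Request:
{"api": "jog_arm", "payload": {
  "rows": [
    [[0,5,0],[0,0,0]],
    [[0,30,0],[0,0,0]],
    [[0,30,0],[0,0,0]],
    [[-20,30,-40],[0,0,0]],
    [[-40,10,-80],[0,0,0]],
    [[-50,-30,-80],[0,0,0]],
    [[-50,-40,-80],[0,0,0]],
    [[-50,-40,-80],[0,0,0]],
    [[-50,-40,-80],[0,0,0]],
    [[-50,-40,-80],[0,0,0]]
  ]
}}

```text
time: 14.95
tool_pos: [559.1, 177.5, 97.4]
tcp_rot: [179.9, 0.1, -10.7]
ft_force: [-0.4, -0.2, -0.4]
finger_gap: -0.2
grip_force: 0.0
```

```bash
python3 go.py; python3 - <<'E'
from h import *
s,p,d=snap('wrist','w6')
cv2.imwrite('pics/w6c.png',cv2.resize(p[60:300,180:460],None,fx=2.5,fy=2.5,interpolation=cv2.INTER_CUBIC))
E
```

```text
t 14.95 rail frame -64.0 -40.2 97.4 rot [ 1.7995e+02  9.0000e-02 -1.0660e+01] F [-0.4 -0.2 -0.4] gap -0.2
```

View pics/w6c.png

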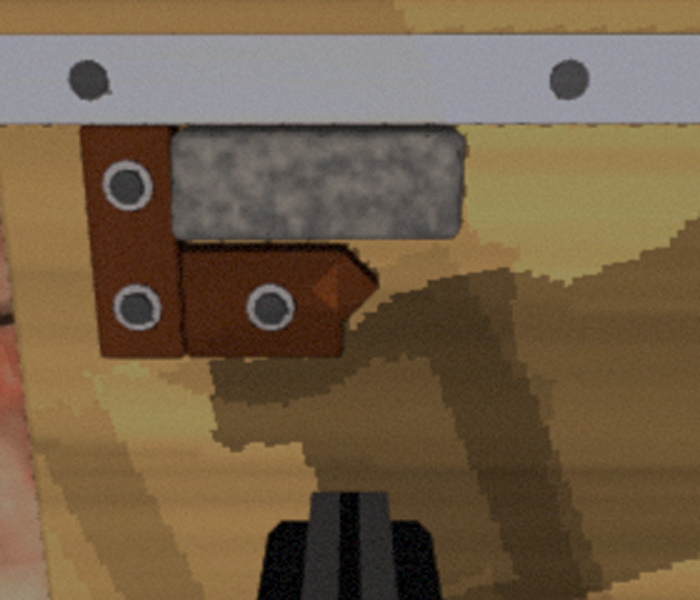

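The crop shows the stone (172–463, 127–240) flush under the rail edge (row 125), with its left end against the stop (col 172) and its sides parallel to both. The gripper is clear, so I'll hand in.

```bash
python3 -c "
from bench import r
print(r.hand_in())"
```

```text
the job is handed in; nothing more can be done
None
```

The rubbing stone was pushed flush along the rail while still clear of the pocket, then slid end-first until it met the end stop; the last close-up shows it flush with the rail, no bystander was touched on the way, and the job was handed in at about 15 s.

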